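# Latch the lamp and hold the sample cell in the photometer's beam

### The job

Get a reading at the photometer on the green desk: first swing the open hasp on the lamp housing over and down until it lies flat over its staple. Then take the long cell (not the short one) out of the rack, touching it with the fingers only on its frosted sides and never on its clear ends, and hold it upright in the middle of the gap between lamp and detector, centred at the height of the two lens barrels, with its clear ends facing the barrels so that the beam goes straight through. Finish while still holding it there, clear of everything else, and leave the other things where they stand.

Things in the scene. Friction and masses are not known exactly. Their poses are not given: they have to be found in the camera images.
- photometer: Fixed photometer; origin on the desk below mid-gap, y along the beam towards the lamp, z up. Base plate 120 x 300 x 10 mm with two grey housings, tops at 110 mm: lamp 90 (x) x 90 (y), centre y = +115; detector 70 (x) x 50 (y), centre y = -95. From each a black lens barrel, 28 mm diameter, stands 10 mm into the gap, its axis 85 mm above the desk; 120 mm free between barrels.
- gap_mid (a point): Middle of the free gap, on the beam: above the photometer's origin, 85 mm above the desk. Same axes as the photometer (y along the beam).
- hasp_hinge (a point): Middle of the hasp's hinge line on top of the lamp housing, at (-32, +115, +113.5) mm in the photometer's frame. The hinge line runs along the photometer's y axis.
- hasp (a joint): Angle of the hasp (rad): 0 = closed, flat over the staple, pointing along the photometer's +x (its stop); grows as it rises; 1.57 = upright. Starts leaning back towards the photometer's -x, at 1.75 to 2.15 (most 2.3). A light hinge (0.03 N m friction) that stays where it is left.
- hasp_tab (a point): Middle of the hasp's end tab, 57 mm from the hinge line. The hasp is a steel strap 67 mm long from the hinge line, 26 mm wide, 3 mm thick; slot (8 mm wide) 27 to 47 mm and tab 47 to 67 mm from the hinge line. The wire staple, 38 mm from the hinge line, stands 13 mm above the lamp housing's top and comes up through the slot when the hasp is closed.
- rack: Grey plastic rack, fixed to the desk, 134 (x) x 46 (y) x 22 (z) mm, with two slots 38 x 22 mm and 14 mm deep whose centres lie 40 mm either side of its centre along its x. Each slot holds one cell, which of the two varies. Origin at the centre of the underside; slot floors 8 mm above the desk.
- long_cell: Cuvette 34 mm long (x), 18 wide (y), 60 tall, 40 to 85 g, upright in a rack slot, its x along the rack's x. The long sides (facing +-y, 30 mm long, to 52 mm height) are frosted white: fingers go here. The narrow ends (facing +-x) are clear windows 12 mm wide: the beam goes through here. White stopper (30 x 18 mm) on top, 8 mm. Origin at the centre of its underside, z up.
- cell_mid (a point): Middle of the long cell, 30 mm above its underside, with the cell's axes.
- short_cell: The short cell, a bystander: built alike but 18 x 18 mm square and 60 mm tall, in the other slot of the rack. Origin at the centre of its underside.
- reagent: White reagent bottle, a bystander: 36 mm in diameter, 75 mm tall, standing on the desk. Origin at the centre of its underside.
- meal_box: Empty clear plastic lunch box, a bystander: 100 x 170 x 45 mm, standing open on the desk beyond the work. Origin at the centre of its underside.
There are look-alikes about, which are no part of the job. Leave any blue look-alike of the rack alone.

How it is judged:
By the outcome, as a careful person would: the job done as asked, in the order asked, and still so for the second after the job is handed in, while the arm keeps its last pose, push and grip.
It also fails if it takes over 59 s, if anything falls off the work surface, if the arm or the gripper's body presses on something with over 40 N, if the wrist force passes 120 N, or if a joint passes its speed limit or range.

### The arm

A 6-joint arm with a two-finger parallel gripper is mounted at the origin on the work surface. World frame = base frame: x ahead of the robot, y to its left, z up, the work surface at z = 0. Lengths are in m, angles in rad, forces in N, time in s.
With the tool pointing down it reaches from about 0.35 to 0.725 m from the base axis. Payload 4.3 kg.
Tool frame: the origin (TCP) lies at the very end of the fingers, on their centre line; the grasp point (between the pads) lies robot.pinch_z behind it (robot.pinch_z is the distance from the TCP to the grasp point, in m); z points along the fingers, y is the line along which they close (so a half turn about z gives the same grasp; the last joint's range is limited). The gripper opens to 85 mm and grips with 20 to 120 N. Pads are 22 mm wide; open, the fingers measure 114 mm over their backs; the gripper's body (76 mm by 85 mm) begins 54 mm behind the grasp point. The pads swing forward as they close: fully open they stand 13 mm farther back than shut.
Start: joints at [1.157, 0.377, 0.081, 1.274, 0, 1.46], TCP at [0.172, 0.549, 0.231] pointing down, gripper open.
Joint ranges: [-2.72, 2.72], [-0.84, 1.66], [-1.02, 1.22], [-1.77, 2.12], [-1.37, 1.28], [-3.14, 3.14]. Speed limits (rad/s): [2.57, 2.57, 3.14, 3.14, 3.14, 3.14].

### API

Orientations are given as a unit quaternion [w, x, y, z].
In Python, from rig import robot gives the robot as it stands. The module is installed in compiled form; this text tells all that it offers.
- The arm moves only by the tool send_rows, never from a script. Its argument "plan" is a list of rows, each a list of 4 numbers: the shift along the tool's x, y, z scaled (see below), then the turn about the tool's z scaled (see below). In form: [[tx, ty, tz, roll], ...]. A call has 1 to 10 rows; each row is the pose to reach, as a shift and turn from the pose commanded when the call began, along the tool's axes at that moment; what a row does not reach only later rows make up. The controller multiplies each number of a shift by 0.3 m and each number of a turn by 60 degrees. A row lasts 1/8 s, in which the tool goes at most 62.5 mm and 10.7 degrees, less where a joint would pass 70% of its speed; a pose out of reach is approached as far as the arm can. A call with a number of a shift or a turn outside -1 to 1 is refused whole. A call with a gripper value outside its range is refused whole. "jaw" is the opening, from 0 (shut) to 1 (fully open), set as the call begins (left out, the last holds). The fingers move at their own pace and stop on an object; "grip_force" is the grip in N (left out, the last holds). Time passes only in rows, so rows that repeat a pose let the fingers close. It gives the time, the measured TCP pose, the force, the opening and the grip force at its end, in the units of the state.
- robot.state(): the state, without advancing time (a new reading comes with each control period).
- robot.capture(name): name is "scene" or "top" or "wrist"; returns a dict with "image" (384x512x3 uint8, red, green, blue), "fx", "fy", "cx", "cy" (pixels), "eye" and "attitude" of the camera in the world. Camera axes: x right, y down, z forward; pixel columns grow to the right and rows downward; lengths in m; the calibration is good to about 2 mm. The wrist camera is an equidistant fisheye: a pixel r from the principal point sees the ray r / f radians off the axis. A picture is of the moment at which its call begins. There is no depth.
- robot.sign_off(): hands the job in; it is judged then, once.
The state is a dict: "t": time; "qpos": joint angles; "qd": joint speeds; "joint_torque": joint torques, N m; "ee_pos": TCP position; "tool_rot": TCP orientation; "wrist_force": force on the tool from outside, world axes, zero at the start; "ft_torque": the same for the moment, N m; "grip_width": opening from 0.0 (shut) to 1.0 (fully open); "grasp_force": force on a finger pad.
Only numpy, scipy, OpenCV 4.12 (cv2) and the standard library are available. Lean on these libraries where they do the work, as an engineer would, in place of code of your own. Each camera call takes 0.05 s, during which the arm holds its last target. There are 200 camera calls.

## Working session

There is one attempt and no reset: what is moved stays moved. The work goes in short steps, Python scripts to look and compute and a tool call to move; the robot and the scene stay as the last step left them, time stands still between calls to the robot, and variables do not carry over. Pictures are saved under pics/ and viewed, at most 10 in all, crops included, and the job is handed in when it is done.

Besides the shell and the picture viewer there is one more tool, called after "Emit:" as name(argument=value, ...) on one line, values as JSON. send_rows: Moves the arm, as the interface text tells. Its arguments: {"type":"object","properties":{"plan":{"type":"array","items":{"type":"array","items":{"type":"number","minimum":-1,"maximum":1}}},"jaw":{"type":"number"},"grip_force":{"type":"number"}},"required":["plan"]}

```bash
mkdir -p pics
python3 - <<'E'
from rig import robot
import cv2,numpy as np
print(robot.state(), robot.pinch_z)
np.set_printoptions(precision=4,suppress=True)
for n in ["scene","top","wrist"]:
    c=robot.capture(n); cv2.imwrite(f"pics/{n}0.png",c["image"][:,:,::-1])
    print(n,{k:v for k,v in c.items() if k!="image"})
a=[cv2.imread(f"pics/{n}0.png") for n in ["scene","top"]]
for n,i in zip(["scene","top"],a): cv2.imwrite(f"pics/{n}0b.png",cv2.resize(i,(800,600),interpolation=cv2.INTER_CUBIC))
E
```

```text
{'t': 0.0, 'qpos': array([1.15668072e+00, 3.78092904e-01, 7.96031362e-02, 1.27441180e+00,
       2.74567429e-06, 1.46054530e+00]), 'qd': array([ 0.00061597,  0.00116806, -0.00039871, -0.0011845 , -0.00156891,
       -0.00147184]), 'joint_torque': array([-1.09261644e-03, -4.63608706e+01,  2.69873142e+01,  2.08748138e-02,
       -1.64880385e-05, -2.38303222e-06]), 'ee_pos': array([0.17173948, 0.54804757, 0.23033504]), 'tool_rot': array([-2.74154900e-04,  1.51348365e-01,  9.88479926e-01, -1.01629435e-03]), 'wrist_force': array([-0.39063973,  0.14190595, -0.1229962 ]), 'ft_torque': array([-0.02000664,  0.04836351,  0.01715756]), 'grasp_force': 0.0, 'grip_width': 1.0011657864263483} 0.0187
scene {'fx': 470.57600560095625, 'fy': 470.57600560095625, 'cx': 257.5121023475013, 'cy': 191.35308566676477, 'eye': array([ 0.9744, -0.5178,  0.933 ]), 'attitude': array([-0.2992,  0.9044,  0.2883, -0.0967])}
top {'fx': 433.9834307651476, 'fy': 433.9834307651476, 'cx': 254.36838547878844, 'cy': 188.27939804281988, 'eye': array([0.5046, 0.0027, 1.2636]), 'attitude': array([-0.0249,  0.7177, -0.6948,  0.0395])}
wrist {'fx': 297.3186396354542, 'fy': 297.3186396354542, 'cx': 255.78563278346564, 'cy': 184.00836082058595, 'eye': array([0.092 , 0.5735, 0.373 ]), 'attitude': array([0.1327, 0.7945, 0.5847, 0.0962])}
```

View pics/scene0b.png

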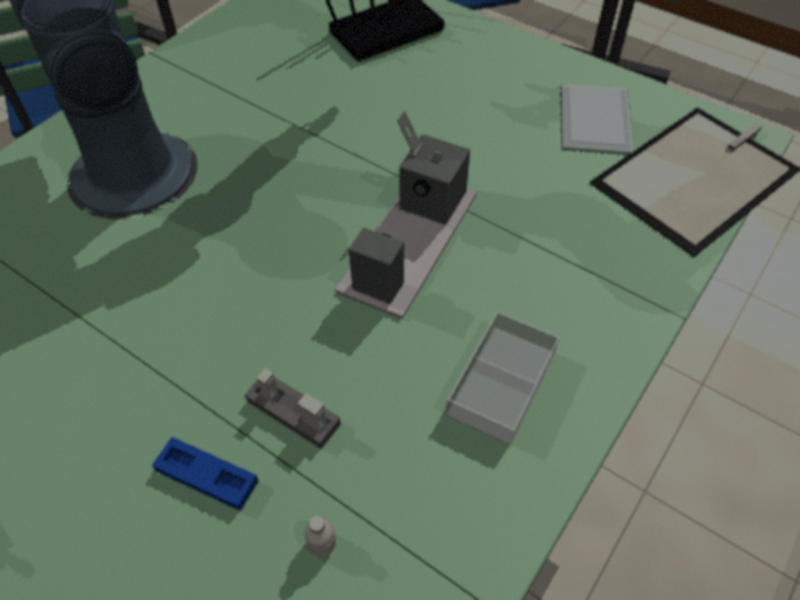

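View pics/top0b.png

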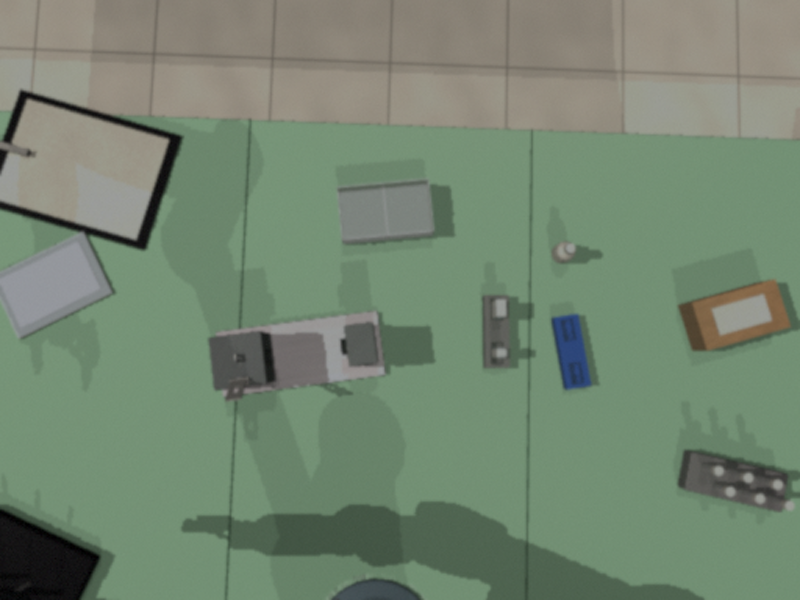

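The scene view shows the photometer with the lamp housing at about (435,180) and its hasp leaning back at (408,130). The grey rack is at (292,408), with the short cell at (268,388) and the long cell at (312,412). The top view puts the photometer at (298,352) and the rack at (497,332).

```bash
cat > h.py <<'E'
import numpy as np, cv2, pickle
from scipy.spatial.transform import Rotation as R
from scipy.optimize import least_squares
from rig import robot
np.set_printoptions(precision=4,suppress=True)
def rot(q): return R.from_quat(q,scalar_first=True)
def proj(c,P,fish=False):
    v=rot(c["attitude"]).inv().apply(np.atleast_2d(P)-c["eye"])
    if fish:
        r=np.hypot(v[:,0],v[:,1]); s=np.arctan2(r,v[:,2])/np.maximum(r,1e-9)
        return np.c_[c["cx"]+c["fx"]*v[:,0]*s, c["cy"]+c["fy"]*v[:,1]*s]
    return np.c_[c["cx"]+c["fx"]*v[:,0]/v[:,2], c["cy"]+c["fy"]*v[:,1]/v[:,2]]
def ray(c,uv,z,fish=False):
    d=(np.atleast_2d(uv)-[c["cx"],c["cy"]])/c["fx"]
    r=np.linalg.norm(d,axis=1,keepdims=True)
    v=np.c_[d*np.sinc(r/np.pi),np.cos(r)] if fish else np.c_[d,np.ones(len(d))]
    w=rot(c["attitude"]).apply(v)
    return c["eye"]+w*((z-c["eye"][2])/w[:,2])[:,None]
def body(p,L):  # p=x,y,yaw
    return R.from_euler('z',p[2]).apply(np.atleast_2d(L))+[p[0],p[1],0]
def cap(n,tag):
    c=robot.capture(n); pickle.dump(c,open(f"{tag}.pkl","wb")); return c
def load(tag): return pickle.load(open(f"{tag}.pkl","rb"))
def crop(c,x0,y0,x1,y1,s): return cv2.resize(cv2.convertScaleAbs(c["image"][y0:y1,x0:x1,::-1],alpha=1.5),None,fx=s,fy=s,interpolation=cv2.INTER_CUBIC)
E
python3 - <<'E'
from h import *
t=cap("top","top0"); s=cap("scene","scene0")
a=crop(t,125,183,345,263,3.6); b=crop(s,215,65,310,206,2.05); d=crop(s,150,232,225,288,5.2)
im=np.zeros((600,800,3),np.uint8)
im[:a.shape[0],:a.shape[1]]=a; im[300:300+b.shape[0],:b.shape[1]]=b; im[300:300+d.shape[0],300:300+d.shape[1]]=d
cv2.imwrite("pics/a.png",im)
E
```

```text
(no output)
```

View pics/a.png

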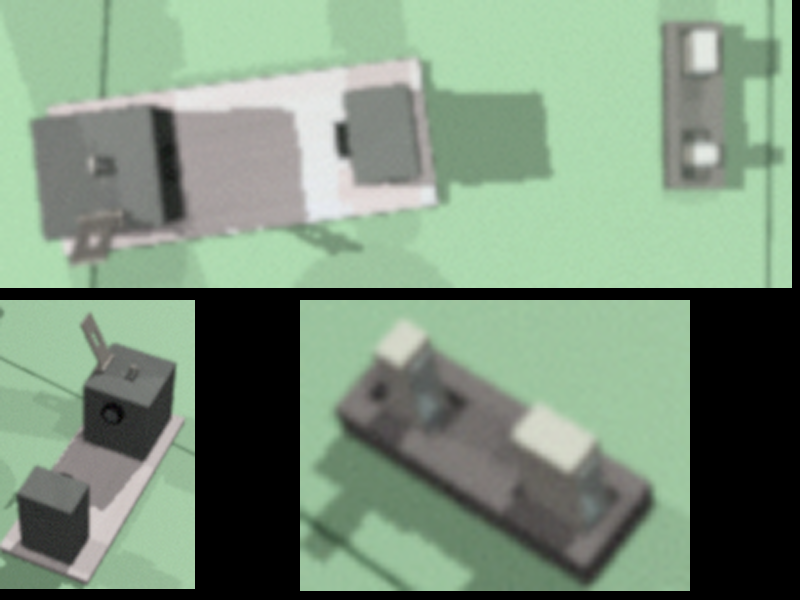

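The crops show the plate corners at (420,58), (438,204) and (50,103), the rack corners at (663,22) and (724,188), and the long cell's stopper centred at (703,51). The hasp tab is near (90,255). The long cell is in the +x slot. I'll fit poses to these.

```bash
cat > fit0.py <<'E'
from h import *
t=load("top0")
def o(p): return (np.array(p,float)+.5)/3.6-.5+[125,183]
PL=[((60,-150,10),(420,58)),((-60,-150,10),(438,204)),((60,150,10),(50,103)),((-60,150,10),(66,258)),
((45,160,110),(31,119)),((-45,160,110),(44,240)),((45,70,110),(152,104)),((-45,70,110),(166,228)),
((35,-70,110),(345,92)),((35,-120,110),(409,83)),((-35,-70,110),(354,184)),((-35,-120,110),(418,180))]
RK=[((67,23,22),(663,22)),((67,-23,22),(724,24)),((-67,23,22),(663,188)),((-67,-23,22),(724,188))]
LC=[((15,9,68),(687,31)),((15,-9,68),(718,30)),((-15,-9,68),(718,72)),((-15,9,68),(687,72))]
for n,S,g in [("phot",PL,(.5,.15,0)),("rack",RK,(.5,-.2,0)),("cell",LC,(.5,-.2,0))]:
    L=np.array([a for a,_ in S])/1000; uv=o([b for _,b in S])
    r=least_squares(lambda p:(proj(t,body(p,L))-uv).ravel(),g,loss='soft_l1')
    print(n,r.x,np.degrees(r.x[2]),"px",np.abs(r.fun).max(),r.fun.std())
    np.save(n,r.x)
ph=np.load("phot.npy"); 
for q in [1.75,1.85,1.95,2.05,2.15]:
    print(q,((proj(t,body(ph,[[-.032+.067*np.cos(q),.115+y,.1135+.067*np.sin(q)] for y in(-.013,.013)]))-[125,183]+.5)*3.6-.5).ravel())
print("slot",body(np.load("rack.npy"),[.04,0,0]), "hinge",body(ph,[-.032,.115,.1135]))
w=cap("wrist","w0")
st=robot.state(); T=rot(st["tool_rot"])
print("wrist cam in tool", T.inv().apply(w["eye"]-st["ee_pos"]), (T.inv()*rot(w["attitude"])).as_matrix())
print("tool x,y", T.as_matrix())
E
python3 fit0.py
```

```text
phot [0.5077 0.1354 0.1609] 9.216107717142469 px 6.741811602891545 2.448312174917439
rack [ 0.5567 -0.2038  0.0176] 1.0069489621965573 px 0.6152174009050952 0.47889995629491505
cell [ 0.5964 -0.2023  0.0333] 1.9060489030741763 px 1.1590990993441892 0.8043143996270341
1.75 [ 99.1545 235.0399  61.1855 240.0242]
1.85 [100.6586 244.4502  62.7244 249.4377]
1.95 [102.328  253.5203  64.4519 258.5078]
2.05 [104.1422 262.145   66.3469 267.1291]
2.15 [106.0793 270.2261  68.386  275.2035]
slot [[ 0.5967 -0.2031  0.    ]] hinge [[0.4577 0.2438 0.1135]]
wrist cam in tool [ 0.0837  0.     -0.1424] [[ 0.0015 -0.9462 -0.3235]
 [ 1.      0.0017 -0.0003]
 [ 0.0008 -0.3235  0.9462]]
tool x,y [[-0.9542  0.2991 -0.0003]
 [ 0.2991  0.9542 -0.0006]
 [ 0.0001 -0.0006 -1.    ]]
```

```bash
cat >> fit0.py <<'E'
L=np.array([a for a,_ in PL])/1000; uv=np.array([b for _,b in PL],float)
print(np.c_[L*1000,uv,((proj(t,body(ph,L))-[125,183]+.5)*3.6-.5)-uv])
E
sed -i 's/^w=cap.*/w=load("w0")/;' fit0.py; sed -i 's/w=load("w0")/w=cap("wrist","w0")/' fit0.py; python3 fit0.py | tail -12
```

```text
[[  60.     -150.       10.      420.       58.       23.0487   -3.054 ]
 [ -60.     -150.       10.      438.      204.       24.2705   -0.0994]
 [  60.      150.       10.       50.      103.       19.9568   -0.1689]
 [ -60.      150.       10.       66.      258.       20.1805   -4.5941]
 [  45.      160.      110.       31.      119.       -4.0042    0.7015]
 [ -45.      160.      110.       44.      240.       -4.0773    2.5411]
 [  45.       70.      110.      152.      104.       -2.4072   -0.0633]
 [ -45.       70.      110.      166.      228.       -2.672    -1.6579]
 [  35.      -70.      110.      345.       92.       -4.3258    1.0225]
 [  35.     -120.      110.      409.       83.       -0.9989    1.345 ]
 [ -35.      -70.      110.      354.      184.       -1.6782    3.7052]
 [ -35.     -120.      110.      418.      180.        1.9892   -1.157 ]]
```

The plate points are all off by about 20 mm in y, so the plate must be centred under the housings at y=+20 (-130 to 170). I'll refit with that and work out the first move.

```bash
sed -i 's/,-150,10)/,-130,10)/g;s/,150,10)/,170,10)/g' fit0.py; python3 fit0.py
```

```text
phot [0.5085 0.1334 0.1618] 9.270853033771115 px 1.3041052708562404 0.5291024153314376
rack [ 0.5567 -0.2038  0.0176] 1.0069489621965573 px 0.6152174009050952 0.47889995629491505
cell [ 0.5964 -0.2023  0.0333] 1.9060489030741763 px 1.1590990993441892 0.8043143996270341
1.75 [102.138  234.1042  64.179  239.1236]
1.85 [103.6484 243.5132  65.7242 248.5358]
1.95 [105.3219 252.5827  67.4559 257.6052]
2.05 [107.1382 261.2074  69.3528 266.2265]
2.15 [109.0751 269.2892  71.3917 274.3015]
slot [[ 0.5967 -0.2031  0.    ]] hinge [[0.4584 0.2418 0.1135]]
wrist cam in tool [ 0.0838  0.0001 -0.1424] [[ 0.0015 -0.9462 -0.3235]
 [ 1.      0.0017 -0.0001]
 [ 0.0006 -0.3235  0.9462]]
tool x,y [[-0.9542  0.2992 -0.0001]
 [ 0.2992  0.9542 -0.0002]
 [ 0.     -0.0002 -1.    ]]
[[  60.     -130.       10.      420.       58.        0.7214   -0.9258]
 [ -60.     -130.       10.      438.      204.        1.9071    2.0941]
 [  60.      170.       10.       50.      103.       -2.6791    2.3546]
 [ -60.      170.       10.       66.      258.       -2.4942   -1.9978]
 [  45.      160.      110.       31.      119.       -1.3176   -0.0726]
 [ -45.      160.      110.       44.      240.       -1.2551    1.7359]
 [  45.       70.      110.      152.      104.        0.2492   -0.9502]
 [ -45.       70.      110.      166.      228.        0.119    -2.5774]
 [  35.      -70.      110.      345.       92.       -1.7045   -0.0421]
 [  35.     -120.      110.      409.       83.        1.6037    0.2186]
 [ -35.      -70.      110.      354.      184.        1.0464    2.6137]
 [ -35.     -120.      110.      418.      180.        4.6948   -2.3109]]
```

```bash
cat > rows.py <<'E'
from h import *
def rows(targets):
    """targets: list of (world xyz, tool-x yaw deg) -> scaled rows from the present pose"""
    st=robot.state(); T=rot(st["tool_rot"]); X=T.as_matrix()[:,0]; y0=np.degrees(np.arctan2(X[1],X[0]))
    print("from",st["ee_pos"],"yaw",y0,"t",st["t"])
    for p,yw in targets:
        d=T.inv().apply(np.array(p)-st["ee_pos"])/.3
        a=(y0-yw+180)%360-180
        print(np.round(np.r_[d,a/60],4).tolist())
ph=np.load("phot.npy"); YP=np.degrees(ph[2])
def P(x,y,z): return body(ph,np.array([x,y,z])/1000)[0]
def H(cx,cz): return P(-32+cx-11,115,113.5+cz)  # finger front corner rel. hinge
E
python3 - <<'E'
from rows import *
rows([(H(-45,117),YP+180),(H(-45,50),YP+180)])
E
```

```text
from [0.172  0.5486 0.2312] yaw 162.59142549357279 t 0.4
[-1.0503, -0.7741, 0.0024, -0.4447]
[-1.0503, -0.7741, 0.2258, -0.4447]
```

Emit:
send_rows(plan=[[-0.95,-0.7,0,-0.4447],[-0.95,-0.7,0,-0.4447],[-0.95,-0.7,0,-0.4447],[-0.95,-0.7,0,-0.4447],[-0.95,-0.7,0,-0.4447],[-0.95,-0.7,0,-0.4447],[-0.95,-0.7,0,-0.4447],[-0.95,-0.7,0,-0.4447]], jaw=0, grip_force=25)

```text
t: 1.4
ee_pos: [0.3809, 0.2633, 0.2314]
tool_rot: [-0.0, -0.081, 0.997, 0.0]
wrist_force: [0.0, 0.9, -0.2]
grip_width: 0.003
grasp_force: 0.0
```

Run:
```python
from rows import *
rows([(H(-45,117),YP+180),(H(-45,50),YP+180)])
w=cap("wrist","w1"); cv2.imwrite("pics/w1.png",crop(w,0,0,512,384,1.5625))
for q in (1.85,1.95,2.05): print(q,proj(w,[P(-32+67*np.cos(q),115+y,113.5+67*np.sin(q)) for y in(-13,13)],True).ravel()*1.5625)
K=[(45,160,110),(-45,160,110),(45,70,110),(-45,70,110),(35,-70,110),(35,-120,110),(-35,-70,110),(-35,-120,110),(60,-130,10),(-60,-130,10),(60,170,10)]
print(np.c_[np.array(K),proj(w,[P(*k) for k in K],True)*1.5625])
```

```text
from [0.3809 0.2633 0.2314] yaw -170.74499369847987 t 1.4
[-0.0567, -0.1124, 0.0028, -0.0003]
[-0.0568, -0.1125, 0.2261, -0.0003]
1.85 [308.3025 418.2338 358.3067 419.6172]
1.95 [307.8681 405.8244 358.1125 407.0976]
2.05 [307.7263 393.0166 358.0531 394.1647]
[[  45.      160.      110.      414.2144  471.3026]
 [ -45.      160.      110.      416.5397  366.2502]
 [  45.       70.      110.      294.2085  468.1993]
 [ -45.       70.      110.      279.432   364.3963]
 [  35.      -70.      110.      131.4663  441.8506]
 [  35.     -120.      110.       85.8994  434.477 ]
 [ -35.      -70.      110.      108.6621  367.0728]
 [ -35.     -120.      110.       62.0095  362.6101]
 [  60.     -130.       10.      134.2242  399.1314]
 [ -60.     -130.       10.      108.6685  291.5548]
 [  60.      170.       10.      421.7531  413.0783]]
```

View pics/w1.png

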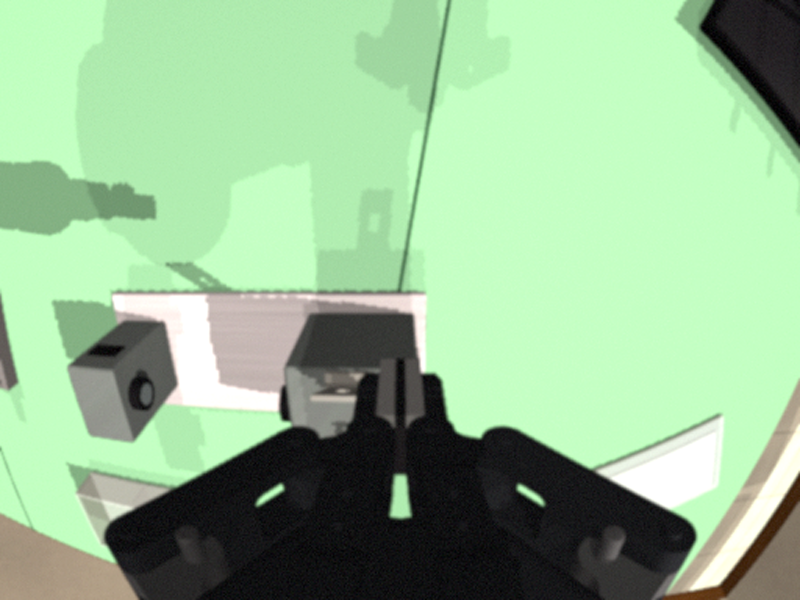

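The wrist view agrees with the fit: lamp corner at (285,367), detector corner at (71,368), plate corner at (113,291). The hasp's end edge is at about (345,390), so q is about 2.05. I'll go down behind it next.

Emit:
send_rows(plan=[[-0.057,-0.112,0,0],[-0.057,-0.112,0.1,0],[-0.057,-0.112,0.226,0],[-0.057,-0.112,0.226,0]])

```text
t: 1.95
ee_pos: [0.4001, 0.2328, 0.1611]
tool_rot: [-0.003, -0.082, 0.997, -0.001]
wrist_force: [0.1, -0.2, 0.6]
grip_width: 0.001
grasp_force: 0.0
```

Run:
```python
from rows import *
Y=YP+180
rows([(H(a,b),Y) for a,b in [(-30,50),(-15,50),(-1.5,51),(13,51),(26,48),(40,41),(52,31),(61,18),(67,8),(69,2.0),(69,1)]])
```

```text
from [0.4001 0.2328 0.1611] yaw -170.57909565820708 t 1.95
[-0.0599, -0.0019, -0.0084, 0.0025]
[-0.1099, -0.002, -0.0087, 0.0025]
[-0.1549, -0.0022, -0.0123, 0.0025]
[-0.2032, -0.0023, -0.0126, 0.0025]
[-0.2466, -0.0024, -0.0029, 0.0025]
[-0.2934, -0.0025, 0.0201, 0.0025]
[-0.3336, -0.0026, 0.0532, 0.0025]
[-0.3639, -0.0026, 0.0964, 0.0025]
[-0.3841, -0.0026, 0.1296, 0.0025]
[-0.3909, -0.0026, 0.1495, 0.0025]
[-0.3909, -0.0026, 0.1529, 0.0025]
```

Emit:
send_rows(plan=[[-0.03,-0.002,-0.005,0],[-0.06,-0.002,-0.005,0],[-0.085,-0.002,-0.005,0],[-0.11,-0.002,-0.005,0],[-0.135,-0.002,-0.005,0],[-0.155,-0.002,-0.005,0],[-0.18,-0.002,-0.005,0],[-0.2,-0.002,-0.005,0],[-0.2,-0.002,-0.005,0]])

```text
t: 3.08
ee_pos: [0.4634, 0.2418, 0.165]
tool_rot: [0.0, -0.081, 0.997, 0.0]
wrist_force: [-0.7, -0.4, 0.5]
grip_width: -0.0
grasp_force: 0.0
```

Run:
```python
from rows import *
Y=YP+180
rows([(H(a,b),Y) for a,b in [(26,48),(40,41),(47,36),(53,30),(58,24),(62,18),(66,11),(68,6),(69,2.0),(69,1)]])
```

```text
from [0.4634 0.2418 0.165 ] yaw -170.7373496138619 t 3.075
[-0.0336, 0.0025, 0.0115, -0.0001]
[-0.0803, 0.0025, 0.0349, -0.0001]
[-0.1036, 0.0025, 0.0516, -0.0001]
[-0.1236, 0.0025, 0.0716, -0.0001]
[-0.1403, 0.0025, 0.0916, -0.0001]
[-0.1536, 0.0025, 0.1116, -0.0001]
[-0.1669, 0.0025, 0.1349, -0.0001]
[-0.1736, 0.0025, 0.1516, -0.0001]
[-0.1769, 0.0025, 0.165, -0.0001]
[-0.1769, 0.0025, 0.1683, -0.0001]
```

Emit:
send_rows(plan=[[-0.033,0.002,0.011,0],[-0.08,0.002,0.035,0],[-0.103,0.002,0.051,0],[-0.123,0.002,0.071,0],[-0.14,0.002,0.091,0],[-0.153,0.002,0.111,0],[-0.166,0.002,0.13,0],[-0.173,0.002,0.145,0],[-0.177,0.002,0.157,0],[-0.177,0.002,0.157,0]])

```text
t: 4.32
ee_pos: [0.515, 0.2509, 0.1177]
tool_rot: [-0.0, -0.081, 0.997, -0.0]
wrist_force: [-0.3, -0.1, 0.4]
grip_width: 0.002
grasp_force: 0.0
```

Emit:
send_rows(plan=[[0,0,0.006,0],[0,0,0.01,0],[0,0,0.01,0]])

```text
t: 4.7
ee_pos: [0.5152, 0.251, 0.1151]
tool_rot: [0.0, -0.081, 0.997, 0.0]
wrist_force: [0.4, 0.7, 0.2]
grip_width: -0.002
grasp_force: 0.3
```

Emit:
send_rows(plan=[[0,0,0.005,0],[0,0,0.01,0],[0,0,0.01,0]])

```text
t: 5.08
ee_pos: [0.5153, 0.251, 0.1144]
tool_rot: [0.001, -0.081, 0.997, 0.0]
wrist_force: [-4.8, -1.7, 15.4]
grip_width: -0.001
grasp_force: 7.5
```

The hasp is on its stop, pressed with about 15 N. I'll back off and check it.

Emit:
send_rows(plan=[[0,0,-0.1,0],[0,0,-0.3,0],[0.15,0,-0.4,0],[0.15,0,-0.4,0],[0.15,0,-0.4,0]], jaw=0.5)

```text
t: 5.7
ee_pos: [0.4707, 0.2436, 0.2315]
tool_rot: [0.0, -0.081, 0.997, 0.0]
wrist_force: [-0.1, -0.4, -0.4]
grip_width: 0.502
grasp_force: 0.0
```

Run:
```python
from rows import *
w=cap("wrist","w2"); t=cap("top","top1"); s=cap("scene","scene1")
a=crop(w,0,90,512,320,1.5625)
b=crop(s,240,60,330,150,2.4); d=crop(t,125,183,345,263,2.4)
im=np.zeros((600,800,3),np.uint8); im[:a.shape[0],:a.shape[1]]=a[:,:800]; im[370:370+b.shape[0],:b.shape[1]]=b; im[370:370+d.shape[0],240:240+d.shape[1]]=d
cv2.imwrite("pics/b.png",im)
pr=lambda k:(proj(w,P(*k),True)[0]-[0,90])*1.5625
for k in [(45,160,110),(-45,160,110),(45,70,110),(-45,70,110),(35,-70,110),(35,-120,110),(-35,-70,110),(-35,-120,110),(60,-130,10),(-60,-130,10),(-60,170,10),(0,60,85),(0,-60,85),(0,60,99),(0,-60,99)]: print(k,pr(k))
c=np.load("rack.npy"); sl=body(c,[.04,0,0])[0]; print(sl)
rows([(sl+[0,0,.2],180+np.degrees(c[2]))])
```

```text
(45, 160, 110) [468.2606 231.1032]
(-45, 160, 110) [476.3444  95.3576]
(45, 70, 110) [330.3842 230.863 ]
(-45, 70, 110) [322.7356  95.0971]
(35, -70, 110) [140.3245 210.0597]
(35, -120, 110) [ 88.0961 206.5349]
(-35, -70, 110) [122.3168 115.2364]
(-35, -120, 110) [ 68.7784 117.037 ]
(60, -130, 10) [143.232  184.8728]
(-60, -130, 10) [124.073   60.0201]
(-60, 170, 10) [469.3726  49.6489]
(0, 60, 85) [317.0545 153.0789]
(0, -60, 85) [158.6771 152.2905]
(0, 60, 99) [313.4197 160.4328]
(0, -60, 99) [149.7851 158.9503]
[ 0.5967 -0.2031  0.    ]
from [0.4705 0.2434 0.2303] yaw -170.73906894663315 t 5.85
[-0.1759, -1.5366, 0.1014, 0.1376]
```

View pics/b.png

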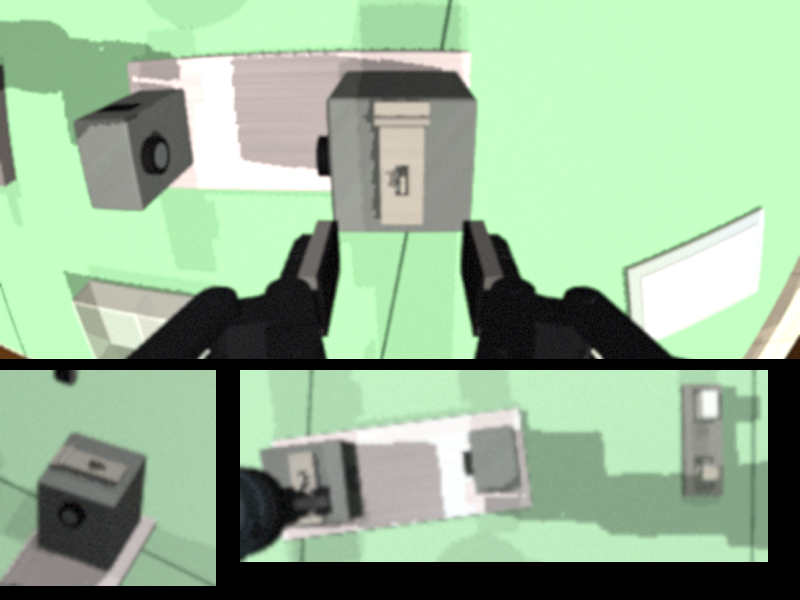

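The hasp lies flat with the staple up through its slot at (400,180), and the barrels at (157,155) and (317,155) match the prediction to within 2 px. I'll refine the photometer pose from this view and head to the rack.

Run:
```python
from h import *
w=load("w2"); ph=np.load("phot.npy")
S=[((45,160,110),(473,231)),((-45,160,110),(475,97)),((45,70,110),(331,231)),((-45,70,110),(328,97)),((35,-120,110),(93,208)),((-35,-120,110),(77,122)),((-60,-130,10),(129,62)),((-60,170,10),(470,51)),((0,-60,85),(157,155)),((0,60,85),(317,155))]
L=np.array([a for a,_ in S])/1000; uv=np.array([b for _,b in S])/1.5625+[0,90]
r=least_squares(lambda p:(proj(w,body(p,L),True)-uv).ravel(),ph,loss='soft_l1')
print(r.x,np.degrees(r.x[2]),r.fun.reshape(-1,2)); print(ph); np.save("phot_w",r.x)
```

```text
[0.5099 0.135  0.168 ] 9.627806845761894 [[-1.4959  0.5474]
 [ 1.9812 -0.3984]
 [ 1.255   0.9273]
 [-2.1672  0.003 ]
 [-1.7003  0.9218]
 [-4.1933 -1.1739]
 [-2.4192  0.3815]
 [ 0.3673 -0.4181]
 [ 2.3367 -0.0941]
 [ 1.3726 -0.1236]]
[0.5085 0.1334 0.1618]
```

Emit:
send_rows(plan=[[-0.08,-0.8,0,0.13],[-0.08,-0.8,0,0.13],[-0.08,-0.8,0,0.13],[-0.08,-0.8,0,0.13],[-0.08,-0.8,0,0.13],[-0.08,-0.8,0,0.13]], jaw=0.5)

```text
t: 6.6
ee_pos: [0.5327, 0.0107, 0.2308]
tool_rot: [-0.001, -0.013, 1.0, 0.0]
wrist_force: [-0.9, -0.1, -0.3]
grip_width: 0.497
grasp_force: 0.0
```

Run:
```python
from rows import *
c=np.load("rack.npy"); sl=body(c,[.04,0,0])[0]
rows([(sl+[-.01,0,.2],180+np.degrees(c[2]))])
```

```text
from [0.5327 0.0107 0.2308] yaw -178.5635746552255 t 6.6
[-0.1623, -0.7171, 0.1019, 0.0072]
```

Emit:
send_rows(plan=[[-0.18,-0.715,0.1,0.007],[-0.18,-0.715,0.1,0.007],[-0.18,-0.715,0.1,0.007],[-0.18,-0.715,0.1,0.007],[-0.18,-0.715,0.1,0.007],[-0.18,-0.715,0.1,0.007]])

```text
t: 7.35
ee_pos: [0.5925, -0.2005, 0.2016]
tool_rot: [-0.0, -0.01, 1.0, 0.001]
wrist_force: [-0.8, -0.6, -0.4]
grip_width: 0.499
grasp_force: 0.0
```

Run:
```python
from rows import *
c=np.load("rack.npy"); sl=body(c,[.04,0,0])[0]
rows([(sl+[0,0,.2],180+np.degrees(c[2]))])
w=cap("wrist","w3"); a=crop(w,156,120,356,270,4); cv2.imwrite("pics/c.png",a)
pr=lambda L:((proj(w,body(c,np.array(L)/1000),True)-[156,120]+.5)*4-.5)
L=[(67,23,22),(67,-23,22),(-67,23,22),(-67,-23,22)]+[(40+i*15,j*9,68) for i in(1,-1) for j in(1,-1)]+[(-40+i*9,j*9,68) for i in(1,-1) for j in(1,-1)]
print(np.c_[L,pr(L)])
```

```text
from [ 0.5925 -0.2005  0.2016] yaw -178.83082194507858 t 7.35
[-0.0139, -0.0091, 0.0053, 0.0027]
[[  67.       23.       22.      469.1765  274.181 ]
 [  67.      -23.       22.      309.4449  273.5529]
 [ -67.       23.       22.      477.3109 -203.0727]
 [ -67.      -23.       22.      303.7645 -203.4463]
 [  55.        9.       68.      424.1262  290.7089]
 [  55.       -9.       68.      351.4896  290.4174]
 [  25.        9.       68.      425.4343  173.4495]
 [  25.       -9.       68.      350.4377  173.1863]
 [ -31.        9.       68.      427.5817  -60.8045]
 [ -31.       -9.       68.      349.3015  -60.9959]
 [ -49.        9.       68.      428.1527 -138.2223]
 [ -49.       -9.       68.      349.2132 -138.388 ]]
```

View pics/c.png

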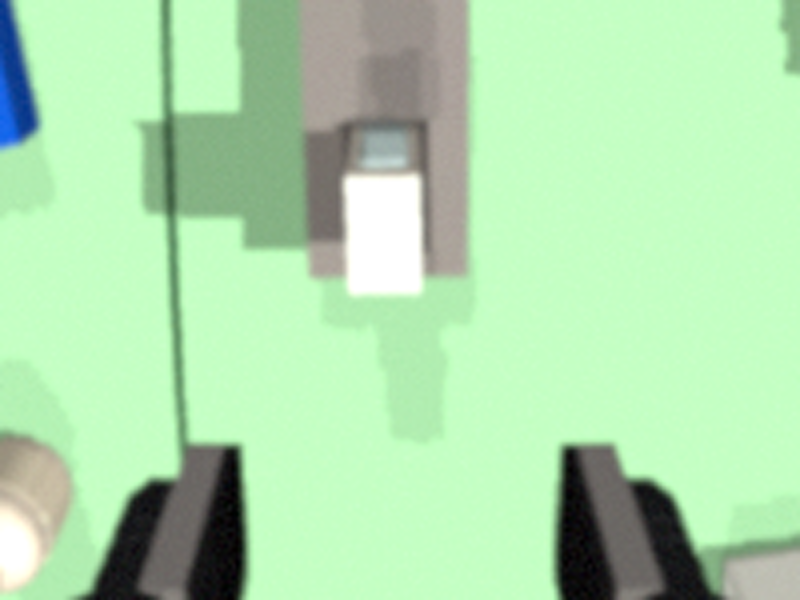

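The stopper's corners are at (343,173), (423,173), (347,296) and (424,296), less than 1 mm from the prediction. The cell is therefore at about (0.597, -0.204), and I'll go down to it.

Run:
```python
from rows import *
rows([((.597,-.204,z),181.0) for z in (.2,.1,.028,.0245)])
```

```text
from [ 0.5925 -0.2003  0.2019] yaw -178.80149626817786 t 7.4
[-0.0147, -0.0127, 0.0064, 0.0033]
[-0.0148, -0.013, 0.3397, 0.0033]
[-0.0149, -0.0132, 0.5797, 0.0033]
[-0.0149, -0.0132, 0.5914, 0.0033]
```

Emit:
send_rows(plan=[[-0.015,-0.013,0.1,0.003],[-0.015,-0.013,0.25,0.003],[-0.015,-0.013,0.4,0.003],[-0.015,-0.013,0.5,0.003],[-0.015,-0.013,0.56,0.003],[-0.015,-0.013,0.575,0.003],[-0.015,-0.013,0.575,0.003],[-0.015,-0.013,0.575,0.003]])

```text
t: 8.4
ee_pos: [0.5981, -0.2062, 0.0308]
tool_rot: [0.001, -0.008, 1.0, -0.0]
wrist_force: [0.0, -1.1, 0.4]
grip_width: 0.5
grasp_force: 0.0
```

Run:
```python
from rows import *
rows([((.597,-.204,z),181.0) for z in (.0245,)])
print(robot.state()["wrist_force"])
```

```text
from [ 0.5981 -0.2062  0.0308] yaw -179.08753300762652 t 8.4
[0.0037, 0.0073, 0.021, -0.0015]
[ 0.0075 -1.0967  0.4129]
```

Emit:
send_rows(plan=[[0.003,0.007,0.01,0],[0.003,0.007,0.02,0],[0.003,0.007,0.02,0]])

```text
t: 8.78
ee_pos: [0.5958, -0.204, 0.0231]
tool_rot: [-0.0, -0.008, 1.0, 0.0]
wrist_force: [0.4, -0.2, -0.1]
grip_width: 0.505
grasp_force: 0.0
```

Run:
```python
from rows import *
rows([((.597,-.204,z),181.0) for z in (.0245,)])
w=cap("wrist","w4"); cv2.imwrite("pics/d.png",crop(w,156,180,356,330,4))
```

```text
from [ 0.5958 -0.204   0.0231] yaw -179.13019983535466 t 8.775
[-0.0039, 0.0, -0.0048, -0.0022]
```

View pics/d.png

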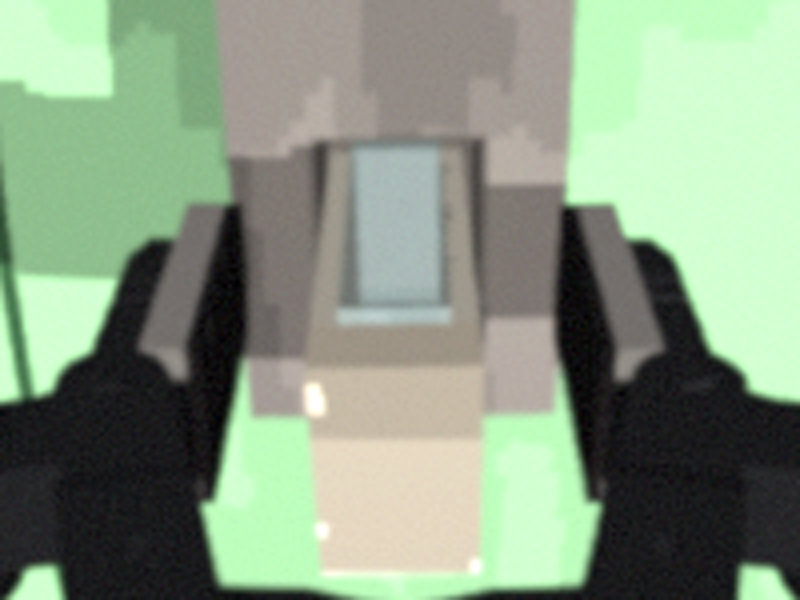

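The fingers straddle the cell evenly: tip edges at 243 and 557, cell from 318 to 483. I'll check the centring along x.

Run:
```python
from h import *
w=load("w4"); o=lambda p:(np.array(p,float)+.5)/4-.5+[156,180]
print("finger tip", ray(w,o([(243,207),(557,207)]),.023,True))
print("cell at rack top", ray(w,o([(322,142),(478,142)]),.022,True), "stopper top", ray(w,o([(310,438),(482,438),(322,573),(478,573)]),.068,True))
```

```text
finger tip [[ 0.5885 -0.2253  0.023 ]
 [ 0.5877 -0.1826  0.023 ]]
cell at rack top [[ 0.5789 -0.2145  0.022 ]
 [ 0.5785 -0.1938  0.022 ]] stopper top [[ 0.5918 -0.2132  0.068 ]
 [ 0.5915 -0.1954  0.068 ]
 [ 0.6121 -0.2124  0.068 ]
 [ 0.6118 -0.1947  0.068 ]]
```

The pads fall within the frosted length. I'll raise 1.5 mm to stay clear of the rack, then close.

Emit:
send_rows(plan=[[0,0,-0.005,0],[0,0,-0.005,0]])

```text
t: 9.07
ee_pos: [0.5964, -0.2043, 0.0251]
tool_rot: [0.0, -0.008, 1.0, -0.0]
wrist_force: [-0.6, -0.5, -0.6]
grip_width: 0.501
grasp_force: 0.0
```

Emit:
send_rows(plan=[[0,0,0,0],[0,0,0,0],[0,0,0,0],[0,0,0,0],[0,0,0,0],[0,0,0,0]], jaw=0, grip_force=30)

```text
t: 9.82
ee_pos: [0.5963, -0.2042, 0.025]
tool_rot: [0.0, -0.008, 1.0, -0.0]
wrist_force: [-0.2, -0.4, 0.9]
grip_width: 0.208
grasp_force: 31.5
```

The cell is held, with the jaw at 17.7 mm. I'll lift it straight up.

Emit:
send_rows(plan=[[0,0,-0.03,0],[0,0,-0.08,0],[0,0,-0.15,0],[0,0,-0.3,0],[0,0,-0.45,0],[0,0,-0.6,0],[0,0,-0.6,0.15],[0,0,-0.6,0.3],[0,0,-0.6,0.45],[0,0,-0.6,0.6]])

```text
t: 11.08
ee_pos: [0.5962, -0.2041, 0.2061]
tool_rot: [0.0, 0.304, 0.953, 0.0]
wrist_force: [0.9, 1.3, -0.7]
grip_width: 0.207
grasp_force: 31.3
```

Run:
```python
from rows import *
f=(ph+np.load("phot_w.npy"))/2; np.save("phot_f",f); print(f,np.degrees(f[2]))
g=body(f,[0,0,.2])[0]; rows([(g,np.degrees(f[2])+90)]); print(robot.state()["grip_width"])
```

```text
[0.5092 0.1342 0.1649] 9.449329939766503
from [ 0.5962 -0.2041  0.2061] yaw 144.58387514936027 t 11.075
[0.8897, 0.751, 0.0197, 0.7522]
0.2070464681992752
```

Emit:
send_rows(plan=[[0.15,0.13,0,0.12],[0.3,0.25,0,0.25],[0.45,0.38,0,0.4],[0.6,0.5,0,0.55],[0.75,0.63,0,0.7],[0.85,0.72,0,0.752],[0.89,0.751,0,0.752],[0.89,0.751,0,0.752],[0.89,0.751,0,0.752]])

```text
t: 12.2
ee_pos: [0.5079, 0.1326, 0.2052]
tool_rot: [0.0, 0.645, 0.764, -0.0]
wrist_force: [0.2, 0.5, 0.2]
grip_width: 0.207
grasp_force: 31.3
```

Run:
```python
from rows import *
f=np.load("phot_f.npy")
rows([(body(f,[0,0,z])[0],np.degrees(f[2])+90) for z in (.2,.11)])
w=cap("wrist","w5"); s=cap("scene","scene5"); t=cap("top","top5")
a=crop(w,56,60,456,330,2); cv2.imwrite("pics/e.png",a)
L=[(45,160,110),(-45,160,110),(45,70,110),(-45,70,110),(35,-70,110),(35,-120,110),(-35,-70,110),(-35,-120,110),(60,-130,10),(-60,-130,10),(-60,170,10),(60,170,10)]
print(np.c_[L,(proj(w,body(f,np.array(L)/1000),True)-[56,60]+.5)*2-.5])
```

```text
from [0.5079 0.1326 0.2052] yaw 99.69283236273766 t 12.2
[0.0045, 0.0051, 0.0172, 0.0041]
[0.0047, 0.0049, 0.3172, 0.0041]
[[  45.      160.      110.      520.0338 -130.3959]
 [ -45.      160.      110.      292.8753 -132.5322]
 [  45.       70.      110.      517.6889   85.6786]
 [ -45.       70.      110.      292.5316   84.0664]
 [  35.      -70.      110.      476.7743  390.6161]
 [  35.     -120.      110.      469.9328  470.7712]
 [ -35.      -70.      110.      328.653   390.0366]
 [ -35.     -120.      110.      333.9704  470.3213]
 [  60.     -130.       10.      490.9441  385.2337]
 [ -60.     -130.       10.      311.7921  384.4608]
 [ -60.      170.       10.      297.4072  -96.3567]
 [  60.      170.       10.      511.9021  -94.6217]]
```

View pics/e.png

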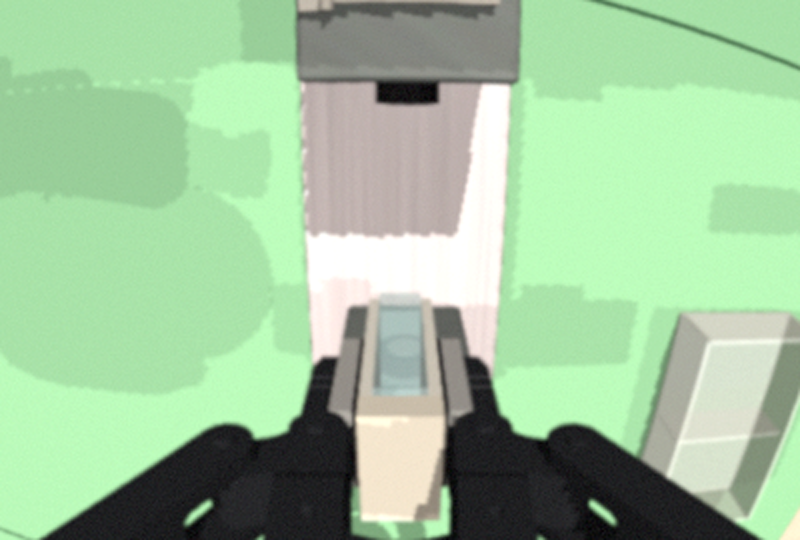

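Run:
```python
from rows import *
w=load("w5"); o=lambda p:(np.array(p,float)+.5)/2-.5+[56,60]
st=robot.state(); T=rot(st["tool_rot"]); print(st["ee_pos"])
W=ray(w,o([(357,415),(444,415),(362,520),(440,520)]),st["ee_pos"][2]+.043,True)
print("stopper in tool",T.inv().apply(W-st["ee_pos"])*1000)
W=ray(w,o([(379,303),(421,303)]),st["ee_pos"][2]-.017+.002,True)
print("bottom of window",T.inv().apply(W-st["ee_pos"])*1000)
f=np.array([.5099,.1360,np.radians(9.65)]); np.save("phot_f",f)
L=[(45,70,110),(-45,70,110),(14,60,85),(-14,60,85),(0,60,99)]
print(np.c_[L,(proj(w,body(f,np.array(L)/1000),True)-[56,60]+.5)*2-.5])
rows([(body(f,[0,0,z])[0],99.65) for z in (.2,.11,.072)])
```

```text
[0.5078 0.1326 0.2049]
stopper in tool [[ 13.9125  -8.8182 -43.0024]
 [ 13.9467   8.7897 -43.0016]
 [-16.4145  -8.78   -42.998 ]
 [-16.3901   9.144  -42.9972]]
bottom of window [[12.918  -6.2075 14.9979]
 [12.9446  5.9914 14.9984]]
[[ 45.      70.     110.     519.6185  81.3183]
 [-45.      70.     110.     294.2526  80.3443]
 [ 14.      60.      85.     438.3069  99.1018]
 [-14.      60.      85.     374.4965  98.8524]
 [  0.      60.      99.     406.7817 101.4617]]
from [0.5078 0.1326 0.2049] yaw 99.64492539557935 t 12.35
[0.0101, 0.0087, 0.0163, -0.0001]
[0.0102, 0.0087, 0.3163, -0.0001]
[0.0102, 0.0087, 0.443, -0.0001]
```

The stopper measures 30.3 x 17.7 mm and sits 1.2 mm off along tool x, which I'll compensate. The lamp barrel at (376-438, 103) matches the refined pose. Now down into the gap.

Emit:
send_rows(plan=[[0.014,0.009,0,0],[0.014,0.009,0.06,0],[0.014,0.009,0.15,0],[0.014,0.009,0.25,0],[0.014,0.009,0.34,0],[0.014,0.009,0.4,0],[0.014,0.009,0.43,0],[0.014,0.009,0.443,0],[0.014,0.009,0.443,0],[0.014,0.009,0.443,0]])

```text
t: 13.6
ee_pos: [0.5101, 0.1385, 0.0728]
tool_rot: [0.0, 0.644, 0.765, 0.001]
wrist_force: [-0.6, 0.6, -0.1]
grip_width: 0.203
grasp_force: 31.3
```

Run:
```python
from rows import *
f=np.load("phot_f.npy")
rows([(body(f,[0,.0012,.072])[0],99.65)])
st=robot.state(); print(st["wrist_force"],st["tool_rot"],st["grip_width"])
w=cap("wrist","w6"); s=cap("scene","scene6"); t=cap("top","top6")
a=crop(w,156,60,356,330,2.2); b=crop(s,205,65,315,206,3.2); im=np.zeros((600,800,3),np.uint8)
im[:a.shape[0],:a.shape[1]]=a; im[:b.shape[0],445:445+b.shape[1]]=b[:,:355]; cv2.imwrite("pics/f.png",im)
```

```text
from [0.5101 0.1385 0.0728] yaw 99.75363225062894 t 13.6
[-0.0041, -0.002, 0.0026, 0.0017]
[-0.6051  0.6161 -0.0861] [0.0005 0.6444 0.7647 0.0006] 0.20289526390849574
```

View pics/f.png

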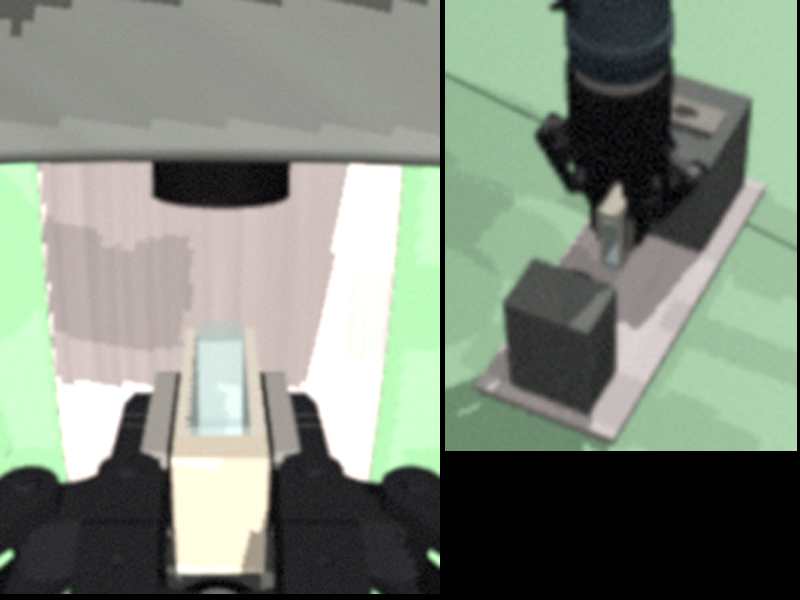

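The barrel (152-288, centre 220) and the cell (197-243, centre 220) line up sideways. I'll check the spacing along the beam.

Run:
```python
from rows import *
f=np.load("phot_f.npy"); w=load("w6")
th=np.linspace(0,2*np.pi,90)
for dy in (-2,0,2):
    C=np.c_[14*np.cos(th),0*th+60+dy,85+14*np.sin(th)]/1000
    p=(proj(w,body(f,C),True)-[156,60]+.5)*2.2-.5
    q=(proj(w,body(f,np.array([(-40,70+dy,110),(0,70+dy,110),(40,70+dy,110)])/1000),True)-[156,60]+.5)*2.2-.5
    print(dy,p.min(0),p.max(0),q.ravel())
print("cell in phot", R.from_euler('z',-f[2]).apply(robot.state()["ee_pos"]-[f[0],f[1],0])*1000-[0,1.2,-13])
print("joints",robot.state()["qpos"],robot.state()["ee_pos"])
```

```text
-2 [150.0656 183.2931] [287.9966 212.5274] [-16.215  172.6166 219.1868 168.7617 454.4968 173.973 ]
0 [149.8383 174.5335] [288.2802 201.8543] [-17.0657 161.0576 219.2241 156.6528 455.4178 162.4277]
2 [149.6197 165.7313] [288.5559 191.1027] [-17.8736 149.4368 219.2618 144.4752 456.2969 150.8205]
cell in phot [ 0.347   1.2319 85.5635]
joints [ 0.145   0.3875 -0.3355  0.8466  0.0001  1.5455] [0.5098 0.1385 0.0726]
```

Emit:
send_rows(plan=[[-0.005,-0.001,0.002,0],[-0.005,-0.001,0.002,0],[-0.005,-0.001,0.002,0],[-0.005,-0.001,0.002,0],[-0.005,-0.001,0.002,0],[-0.005,-0.001,0.002,0]])

```text
t: 14.5
ee_pos: [0.5093, 0.1369, 0.0714]
tool_rot: [-0.0, 0.644, 0.765, 0.0]
wrist_force: [-0.3, -1.0, -0.3]
grip_width: 0.202
grasp_force: 31.3
```

Run:
```python
from rows import *
f=np.load("phot_f.npy"); st=robot.state()
print("cell in phot", R.from_euler('z',-f[2]).apply(st["ee_pos"]-[f[0],f[1],0])*1000-[0,1.2,-13], st["tool_rot"],st["qd"],st["grip_width"],st["grasp_force"])
```

```text
cell in phot [-0.4164 -0.2418 84.3985] [-0.      0.6444  0.7647  0.0001] [-0.0008  0.001  -0.0003  0.0016  0.001  -0.0007] 0.20161313338091513 31.302723214030266
```

Centred to within 1 mm, steady and upright, so I'll hand it in.

```bash
python3 -c "
from rig import robot
print(robot.sign_off())"
```

```text
the job is handed in; nothing more can be done
None
```

I closed the hasp over its staple, and the job is handed in at about 14.5 s with the arm still holding the long cell by its frosted sides in the middle of the gap, windows facing the barrels, within about 1 mm of centre by my measurements.

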